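# Cover the finished specimen and lift the polisher's arm off its ball

## Task

On the small bench polisher, the loading arm is still latched onto the ball of the workholder. First set the loose steel cover on the steel dish with the finished specimen, fully home and level, so that no grit falls in; only then pull the arm's side latch out by its knob against its spring, lift the arm off the ball without wrenching it against the latch, and finish while holding the arm up with its coupler at least 6 cm above where it sat - do not let go of it. Leave the cover on and everything else where it is.

Things in the scene. Friction and masses are not known exactly. Their poses are not given: they have to be found in the camera images.
- polisher: Bench polisher, fixed: white housing 300 x 200 mm (its x, y), deck 95 mm high, bowl 156 mm across, rim 108 mm high, centred 60 mm to -x. Origin: centre of the underside. x runs from the arm's coupler to its hinge, y to the side where the latch knob sticks out. On the right half of the bench, coupler end roughly towards the robot, yaw -0.35 to 0.35.
- holder: Steel workholder that stands in the middle of the bowl, fixed: a puck of 44 mm diameter with an upright stud that carries a ball of 25 mm diameter. Origin: on the ball's vertical axis at bench height; the ball's centre is 157 mm above it.
- overarm_hinge (a point): Middle of the arm's hinge pin, at the polisher's far end: level, along the polisher's y, 175 mm from the ball's axis and 175 mm above the bench. Does not move with the arm. Two lugs beside it reach 16 mm higher.
- overarm (a joint): Angle of the loading arm about its hinge (rad): 0 = down on the ball, on a stop; grows as the coupler end rises, to 1.0. No spring, hardly any friction: it falls when let go. Bar 26 mm wide, 10 thick; weight disc 50 mm across, 58 mm from the hinge, top 17 mm above the pin. Arm, coupler and latch weigh about 0.65 kg; lifting at the knob takes 3 to 5 N.
- coupler: Steel coupler at the nose of the arm, an inverted channel 50 mm long and 46 mm wide that sits over the ball and turns with the arm. Origin: above the ball's centre at the height of the hinge pin when the arm is down (so 175 mm from the hinge); its x, y, z match the polisher's at overarm = 0. Its top is 14 mm above the origin.
- latch (a joint): Travel of the latch (m): 0 = shut, a forked steel plate in the coupler that embraces the stud under the ball. It slides out along the coupler's +y to a stop at 0.020. Spring: 6 N at 0, 11 N at 0.020; it snaps back when let go. The ball can leave from 0.014 on, so pull it to the stop and keep it there until the coupler is above the ball.
- knob (a point): Middle of the latch's black pull knob; moves with latch and arm. Cylinder along the coupler's y, 20 mm diameter, 30 long, with a flange 30 mm across, 6 thick at its outer end. At overarm = latch = 0 it is 61 mm (+y) from the ball's axis, 143 mm above the bench, 38 mm off the coupler's side. Pinch from above, closing along the polisher's x; round, it turns in the fingers as the arm rises.
- dish: Open stainless dish, loose, 0.25 kg: 86 mm across the rim, 38 mm high, inner diameter at the rim 79 mm, a small white specimen mount inside. Origin: centre of the underside. It stands in front of the robot on the left half of the bench.
- cover: Loose stainless cover, 0.12 kg, knob up on the bench near the dish: disc 93 mm across, 4 thick; below it a round spigot 73 mm across, 7 deep; on it a grip post 22 mm across, 34 high. Origin: centre of the spigot's underside; the disc's underside is 7 mm, its top 11, the post's top 45 mm above. Seated, the disc lies on the rim, the origin 31 mm above the dish's.
- tweezers: Bystander, leave it where it is: steel tweezers, 125 mm long, 8 mm high, between the dish and the cover. Origin: middle, on the bench.
- spare_mount: Bystander, leave it where it is: white round specimen mount, 30 mm across, 12 mm high, on the bench. Origin: centre of the underside.
- beaker: Bystander, leave it where it is: small white plastic beaker, 50 mm across, 70 mm high. Origin: centre of the underside.
- wash_bottle: Bystander, leave it where it is: white wash bottle, 60 mm across, 172 mm high. Origin: centre of the underside.
- slide_box: Bystander, leave it where it is: closed grey slide box 100 x 85 x 30 mm. Origin: centre of the underside.
- mouse: Bystander, leave it where it is: grey computer mouse 105 x 58 x 30 mm. Origin: centre of the underside.
- screwdriver: Bystander, leave it where it is: screwdriver with green handle, 160 mm long. Origin: middle, on the bench.
- jar: Bystander, leave it where it is: small closed amber jar, 50 mm across, 55 mm high. Origin: centre of the underside.
Mind the look-alikes: they are no part of the job. Leave any blue or turquoise look-alike of the cover alone.

How it is judged:
By the outcome, as a careful person would: the job done as asked, in the order asked, and still so for the second after the job is handed in, while the arm keeps its last pose, push and grip.
It also fails if it takes over 51 s, if anything falls off the work surface, if the arm or the gripper's body presses on something with over 40 N, if the wrist force passes 120 N, or if a joint passes its speed limit or range.

## Robot

A 7-joint arm with a two-finger parallel gripper is mounted at the origin on the work surface. World frame = base frame: x ahead of the robot, y to its left, z up, the work surface at z = 0. Lengths are in mm, angles in rad, forces in N, time in s.
With the tool pointing down it reaches from about 400 to 875 mm from the base axis. Payload 4.4 kg.
Tool frame: the origin (TCP) lies at the very end of the fingers, on their centre line; the grasp point (between the pads) lies 19 mm behind it (ctrl.grasp_offset is the distance from the TCP to the grasp point, in mm); z points along the fingers, y is the line along which they close (so a half turn about z gives the same grasp; the last joint's range is limited). The gripper opens to 85 mm and grips with 20 to 120 N. Pads are 22 mm wide; open, the fingers measure 114 mm over their backs; the gripper's body (76 mm by 85 mm) begins 54 mm behind the grasp point. The pads swing forward as they close: fully open they stand 13 mm farther back than shut.
Start: joints at [-1.202, 0.628, 0.038, 1.517, -0.027, 0.996, -0.02], TCP at [273.778, 589.545, 231.313] pointing down, gripper open.
Joint ranges: [-3.06, 3.06], [-0.37, 2.12], [-1.25, 1.32], [0.18, 2.47], [-1.1, 4.24], [0.23, 1.98], [-2.94, 2.94]. Speed limits (rad/s): [2.57, 2.57, 3.14, 3.14, 3.14, 3.14, 3.14].

## Interface

Orientations are given as [roll, pitch, yaw] about the fixed x, y, z axes, in that order (R = Rz(yaw) Ry(pitch) Rx(roll)).
In Python, from cell import status, cams, ctrl gives the robot as it stands.
- The arm moves only by the tool move_arm, never from a script. Its argument "plan" is a list of rows, each a list of 3 entries, a list of its own where there are three numbers: the shift along the world's x, y, z in mm, then the turn, a rotation vector about the world's x, y, z in degrees, then the opening, from 0 (shut) to 1 (fully open). In form: [[[x, y, z], [wx, wy, wz], gripper], ...]. A call has 1 to 10 rows; each row shifts and turns the commanded pose from where the row before left it; what a row does not reach is not made up. A row lasts 1/8 s, in which the tool goes at most 62.5 mm and 10.7 degrees, less where a joint would pass 70% of its speed; a pose out of reach is approached as far as the arm can. A call with a gripper value outside its range is refused whole. The fingers move at their own pace and stop on an object; the grip force is fixed at half the most. Time passes only in rows, so rows that do not move let the fingers close. It gives the time, the measured TCP pose, the force, the opening and the grip force at its end, in the units of the state.
- status.read_state(): the state, without advancing time (a new reading comes with each control period).
- cams.get_image(name): name is "scene" or "top" or "wrist"; returns the picture (400x640x3 uint8, blue, green, red); there is no depth.
- cams.camera_params(name): a dict with "K" (3x3 intrinsics, pixels), "pose" (4x4, takes a point from camera to world coordinates); the wrist camera has in their place "tool_from_camera" (4x4, takes a point from camera to tool coordinates, whose origin is the TCP and whose axes are the flange's). Camera axes: x right, y down, z forward; pixel columns grow to the right and rows downward; lengths in mm; the calibration is good to about 2 mm. A picture is of the moment at which its call begins: read the wrist's pose just before it. camera_params takes no time and is no camera call.
- ctrl.finish_job(): hands the job in; it is judged then, once.
The state is a dict: "clock": time; "qpos": joint angles; "qd": joint speeds; "tau": joint torques, N m; "eef_pos": TCP position; "tool_rot": TCP orientation; "force": force on the tool from outside, world axes, zero at the start; "torque": the same for the moment, N m; "width": finger opening in mm; "gripper_force": force on a finger pad.
Only numpy, scipy, OpenCV 4.12 (cv2) and the standard library are available. Lean on these libraries where they do the work, as an engineer would, in place of code of your own. Each camera call takes 0.05 s, during which the arm holds its last target. There are 200 camera calls.

## Working session

There is one attempt and no reset: what is moved stays moved. The work goes in short steps, Python scripts to look and compute and a tool call to move; the robot and the scene stay as the last step left them, time stands still between calls to the robot, and variables do not carry over. Pictures are saved under pics/ and viewed, at most 10 in all, crops included, and the job is handed in when it is done.

Besides the shell and the picture viewer there is one more tool, called after "Emit:" as name([rows], argument=value, ...), one row to a line, values as JSON. move_arm: Moves the arm, as the interface text tells. Its arguments: {"type":"object","properties":{"plan":{"type":"array","items":{"type":"array"}}},"required":["plan"]}

```bash
mkdir -p pics; ls
python3 - <<'E'
from cell import status,cams,ctrl
import cv2
for n in("scene","top"):
    cv2.imwrite(f"pics/{n}0.png",cams.get_image(n))
    p=cams.camera_params(n);print(n,p["K"].tolist(),p["pose"].round(3).tolist())
print(cams.camera_params("wrist"));s=status.read_state();print(s["eef_pos"],s["tool_rot"],s["width"],s["clock"],ctrl.grasp_offset)
E
```

```text
pics
scene [[502.5939526692085, 0.0, 327.56843085242383], [0.0, 502.5939526692085, 206.02792085270045], [0.0, 0.0, 1.0]] [[-0.742, 0.479, -0.469, 1163.814], [0.67, 0.516, -0.533, 708.577], [-0.014, -0.71, -0.704, 1073.966], [0.0, 0.0, 0.0, 1.0]]
top [[377.1925197844213, 0.0, 328.0566884197133], [0.0, 377.1925197844213, 199.9032145443055], [0.0, 0.0, 1.0]] [[-0.022, -0.997, 0.08, 417.265], [-0.999, 0.02, -0.026, 17.566], [0.025, -0.08, -0.996, 1333.052], [0.0, 0.0, 0.0, 1.0]]
{'K': array([[317.87460492,   0.        , 321.0603282 ],
       [  0.        , 317.87460492, 197.47546638],
       [  0.        ,   0.        ,   1.        ]]), 'tool_from_camera': array([[-4.90659703e-04, -9.53929678e-01, -3.00029878e-01,
         7.67270546e+01],
       [ 9.99998574e-01,  1.67598052e-05, -1.68865408e-03,
         1.31526876e-01],
       [ 1.61588569e-03, -3.00030279e-01,  9.53928310e-01,
        -1.42712816e+02],
       [ 0.00000000e+00,  0.00000000e+00,  0.00000000e+00,
         1.00000000e+00]])}
[273.55123144 589.03672497 230.47528214] [-3.13989895e+00  5.52170418e-05  2.70682170e+00] 85.59638125287721 0.1 18.700000000000003
```

View pics/top0.png

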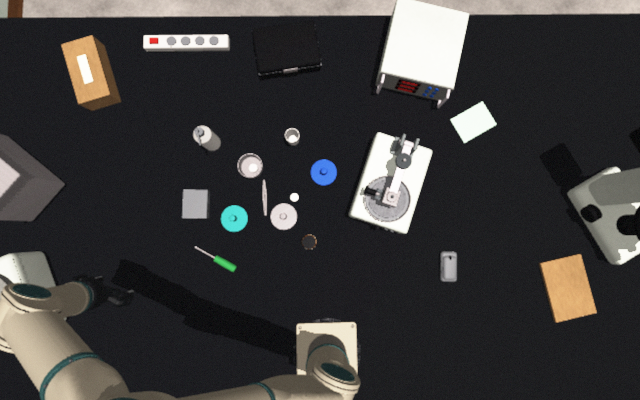

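View pics/scene0.png

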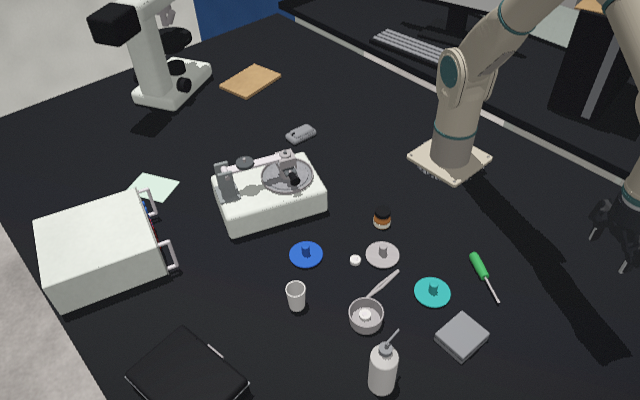

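Top view: there are three cover-like discs, steel at (284,216), turquoise at (234,218) and blue at (323,172). The plain steel one fits, because the coloured ones are look-alikes. The dish is at (250,166), the polisher at (390,185) and its black knob near (371,192). I'll confirm in one enlarged crop.

Run:
```python
import cv2,numpy as np
t=cv2.imread("pics/top0.png");s=cv2.imread("pics/scene0.png")
a=cv2.resize(t[145:245,225:325],(400,400),interpolation=cv2.INTER_CUBIC)
b=cv2.resize(t[130:230,345:445],(400,400),interpolation=cv2.INTER_CUBIC)
cv2.imwrite("pics/c1.png",np.hstack([a,b]))
a=cv2.resize(s[230:340,330:430],(400,440),interpolation=cv2.INTER_CUBIC)
b=cv2.resize(s[140:250,225:325],(400,440),interpolation=cv2.INTER_CUBIC)
cv2.imwrite("pics/c2.png",np.hstack([a,b]))
```

```text
(no output)
```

View pics/c1.png

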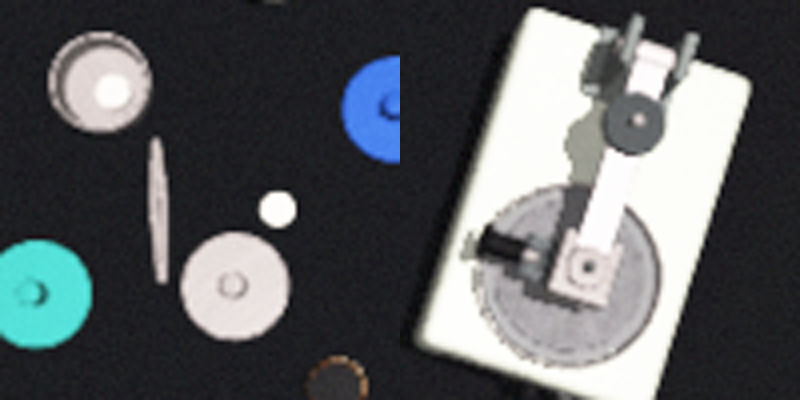

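View pics/c2.png

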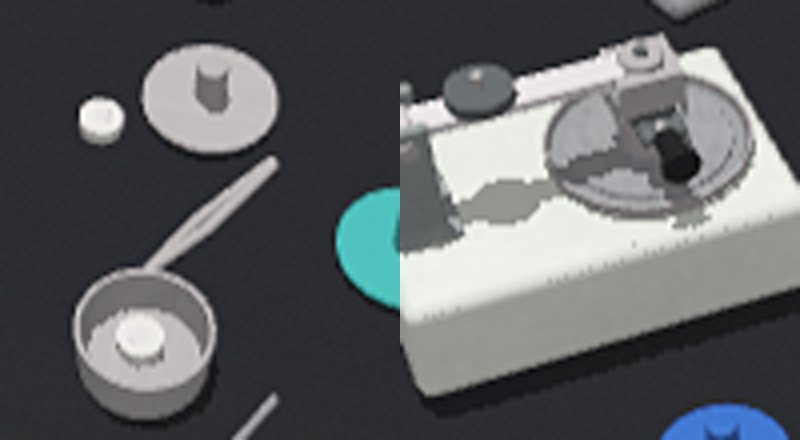

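Confirmed: the plain steel cover is at top (283.4,216.4) and scene (382,254), with the open dish at top (249.9,165.1). The black latch knob sticks out to the left of the coupler.

```bash
cat > h.py <<'E'
from cell import status,cams,ctrl
import numpy as np,cv2
from scipy.spatial.transform import Rotation as Ro
def ray(K,P,u,v):
    d=P[:3,:3]@np.linalg.inv(K)@np.array([u,v,1.]);return P[:3,3],d/np.linalg.norm(d)
def atz(K,P,u,v,z):
    o,d=ray(K,P,u,v);return (o+d*(z-o[2])/d[2]).round(1)
def cam(n):
    p=cams.camera_params(n)
    if n!="wrist":return p["K"],p["pose"]
    s=status.read_state();T=np.eye(4);T[:3,:3]=Ro.from_euler("xyz",s["tool_rot"]).as_matrix();T[:3,3]=s["eef_pos"]
    return p["K"],T@p["tool_from_camera"]
def proj(K,P,X):
    c=P[:3,:3].T@(np.asarray(X,float)-P[:3,3]);c=K@c;return (c[:2]/c[2]).round(1)
E
python3 - <<'E'
from h import *
t=cam("top");s=cam("scene")
T=lambda u,v:((u+.5)/4-.5+225,(v+.5)/4-.5+145)
T2=lambda u,v:((u-400+.5)/4-.5+345,(v+.5)/4-.5+130)
S=lambda u,v:((u+.5)/4-.5+330,(v+.5)/4-.5+230)
S2=lambda u,v:((u-400+.5)/4-.5+225,(v+.5)/4-.5+140)
for n,a,b,z in[("cover",T(235,287),S(210,98),9),("dish",T(101,82),S(145,329),38),("coup",T2(588,267),S2(641,52),189),("weight",T2(635,122),S2(480,90),191),("knob",T2(503,248),S2(679,157),143)]:
    print(n,atz(*t,*a,z),atz(*s,*b,z))
for c in[(533,10),(750,80),(640,400),(417,343)]:print(atz(*t,*T2(*c),95))
for c in[(632,30),(688,50)]:print("lug",atz(*t,*T2(*c),191))
E
```

```text
cover [468.5 140.3   9. ] [470.8 142.9   9. ]
dish [646.7 250.8  38. ] [649.5 256.1  38. ]
coup [ 515.9 -207.3  189. ] [ 519.9 -200.6  189. ]
weight [ 627.  -247.2  191. ] [ 628.2 -241.7  191. ]
knob [ 536.3 -149.   143. ] [ 539.9 -138.7  143. ]
[ 741.1 -187.1   95. ]
[ 678.6 -367.7   95. ]
[ 413.4 -264.9   95. ]
[464.  -82.5  95. ]
lug [ 699.1 -247.6  191. ]
lug [ 682.7 -290.6  191. ]
```

Emit:
move_arm([
  [[22,-49,0],[0,0,-5],1],
  [[22,-50,0],[0,0,-5],1],
  [[22,-50,0],[0,0,-5],1],
  [[22,-50,0],[0,0,-5],1],
  [[22,-50,0],[0,0,-5],1],
  [[22,-50,-10],[0,0,-5],1],
  [[22,-50,-10],[0,0,-5],1],
  [[22,-50,-10],[0,0,-5],1],
  [[20,-48,-10],[0,0,-5],1],
  [[0,0,0],[0,0,-3],1],
])

```text
clock: 1.35
eef_pos: [470.8, 137.2, 190.7]
tool_rot: [-3.14, 0.003, 1.858]
force: [-0.2, 0.9, 0.3]
width: 85.7
gripper_force: 0.0
```

Run:
```python
from h import *
s=status.read_state();print(s["eef_pos"],s["tool_rot"],s["clock"],s["force"],np.abs(s["qd"]).max())
K,P=cam("wrist");im=cams.get_image("wrist");cv2.imwrite("pics/w1.png",im);np.save("w1.npy",P)
print(proj(K,P,(469.5,141.5,11)),proj(K,P,(469.5,141.5,45)))
```

```text
[470.76590079 137.22051671 190.65970603] [-3.14020847e+00  2.57152040e-03  1.85839530e+00] 1.35 [-0.16757424  0.92500262  0.28473238] 0.3434119814599719
[321.6 169.9] [321.6 178. ]
```

View pics/w1.png

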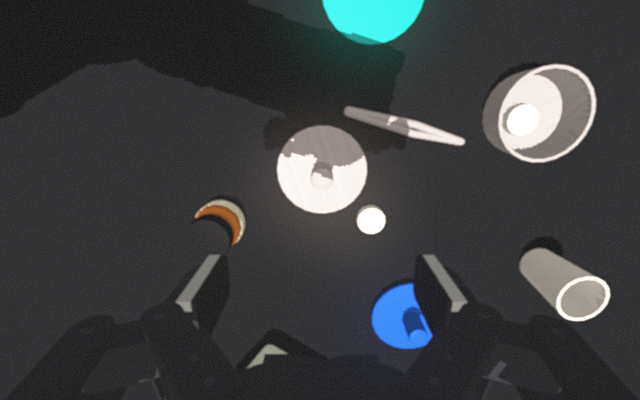

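The cover disc is at (322,169) with its post at (322,180), as predicted. The dish rim centre is near (547,114), and the spare mount is at (371,220).

Run:
```python
from h import *
K,P0=cam("wrist");im=cams.get_image("wrist")
s=status.read_state();print(s["eef_pos"],s["tool_rot"],np.abs(s["qd"]).max())
_,P=cam("wrist")
print("cover",atz(K,P,322,169,9),"dish",atz(K,P,547,113.5,38))
g=cv2.cvtColor(im,cv2.COLOR_BGR2GRAY)
a=cv2.resize(g[50:220,260:380],None,fx=3.2,fy=3.2,interpolation=cv2.INTER_CUBIC)
b=cv2.resize(g[50:220,480:605],None,fx=3.2,fy=3.2,interpolation=cv2.INTER_CUBIC)
cv2.imwrite("pics/w2.png",np.hstack([a,b]));print(a.shape)
```

```text
[469.75840696 141.47148369 190.90717955] [-3.14058051e+00  2.57604294e-04  1.86666000e+00] 0.029853912280262126
cover [468.7 146.7   9. ] dish [645.4 260.5  38. ]
(544, 384)
```

View pics/w2.png

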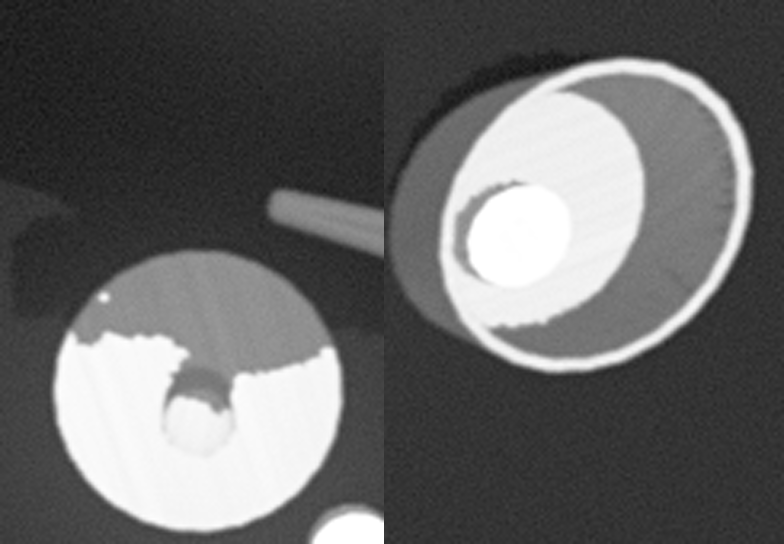

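Run:
```python
from h import *
K,P=cam("wrist")
print("cover",atz(K,P,321.4,171.8,9),"post",atz(K,P,260+198/3.2-.3,50+425/3.2-.3,45),"dish",atz(K,P,545.7,116.8,38))
print(status.read_state()["eef_pos"])
```

```text
cover [468.9 143.7   9. ] post [469.7 141.8  45. ] dish [645.7 257.5  38. ]
[469.75840696 141.47148369 190.90717955]
```

Emit:
move_arm([
  [[0,0,-45],[0,0,0],1],
  [[0,0,-45],[0,0,0],1],
  [[0,0,-45],[0,0,0],1],
  [[0,0,-30],[0,0,0],1],
  [[0,0,-10],[0,0,0],1],
  [[0,0,0],[0,0,0],1],
  [[0,0,0],[0,0,0],0],
  [[0,0,0],[0,0,0],0],
  [[0,0,0],[0,0,0],0],
  [[0,0,0],[0,0,0],0],
])

```text
clock: 2.7
eef_pos: [470.1, 142.7, 17.0]
tool_rot: [3.141, -0.0, 1.869]
force: [-0.7, 1.6, 6.3]
width: 20.2
gripper_force: 58.4
```

Emit:
move_arm([
  [[0,0,0],[0,0,0],0],
  [[0,0,0],[0,0,0],0],
  [[0,0,0],[0,0,0],0],
])

```text
clock: 3.08
eef_pos: [470.1, 142.7, 17.0]
tool_rot: [3.141, -0.0, 1.869]
force: [-0.3, 0.3, 5.7]
width: 20.1
gripper_force: 58.4
```

Emit:
move_arm([
  [[0,0,30],[0,0,0],0],
  [[0,0,40],[0,0,0],0],
  [[20,0,40],[0,0,0],0],
  [[40,0,30],[0,0,0],0],
  [[45,0,20],[0,0,0],0],
  [[45,0,10],[0,0,0],0],
  [[40,4,0],[0,0,0],0],
  [[18,4,0],[0,0,0],0],
  [[0,0,0],[0,0,0],0],
  [[0,0,0],[0,0,0],0],
])

```text
clock: 4.32
eef_pos: [676.4, 150.3, 185.8]
tool_rot: [-3.139, -0.0, 1.869]
force: [-0.8, 0.2, -1.0]
width: 20.2
gripper_force: 59.0
```

Run:
```python
from h import *
im=cams.get_image("wrist");K,P=cam("wrist");np.save("w3.npy",P)
s=status.read_state();print(s["eef_pos"],s["tool_rot"],s["width"],np.abs(s["qd"]).max())
c=proj(K,P,(646,255,38));print(c)
x,y=int(c[0])-80,max(0,int(c[1])-80);print(x,y)
a=cv2.resize(im[y:y+150,x:x+160],None,fx=3,fy=3,interpolation=cv2.INTER_CUBIC)
b=cv2.resize(im,None,fx=.5,fy=.5);b=cv2.copyMakeBorder(b,0,a.shape[0]-200,0,0,0)
cv2.imwrite("pics/w3.png",np.hstack([a,b]))
```

```text
[676.48623382 150.35840644 186.07545029] [-3.13991070e+00 -3.46645238e-04  1.86892101e+00] 20.488415441757567 0.006400312686415905
[323.5  57.1]
243 0
```

View pics/w3.png

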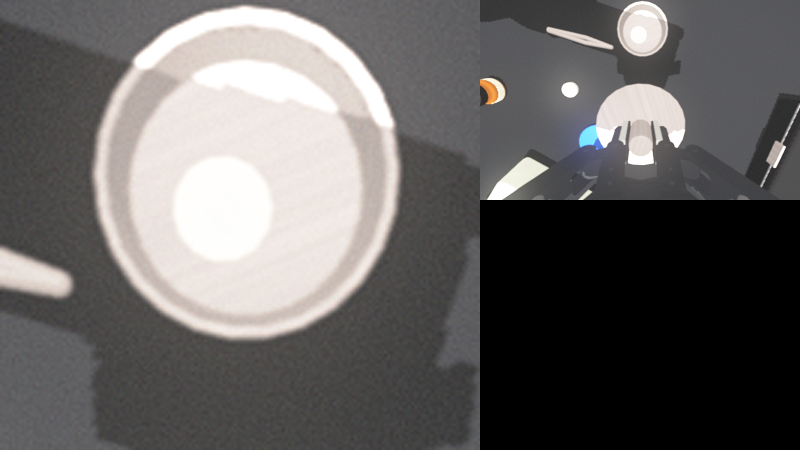

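Run:
```python
from h import *
K,_=cam("wrist");P=np.load("w3.npy");th=np.linspace(0,2*np.pi,73)
def ext(c,r,zs):
    q=np.array([proj(K,P,(c[0]+r*np.cos(a),c[1]+r*np.sin(a),z)) for a in th for z in zs]);return q.min(0),q.max(0)
print("dish pred",ext((646,255),43,[38]),"meas",243+93/3,5/3,243+401/3,340/3)
z=186.1-17
s=status.read_state()["eef_pos"]
print("cover pred",ext((s[0],s[1]),46.5,[z+11]))
g=cv2.cvtColor(cams.get_image("wrist"),cv2.COLOR_BGR2GRAY).astype(int)
print(g[155:185,325]);print(g[235,225:245],g[235,400:420])
```

```text
dish pred (array([272.4,  -1.2]), array([374.7, 110. ])) meas 274.0 1.6666666666666667 376.66666666666663 113.33333333333333
cover pred (array([231.5, 164.1]), array([411.3, 326.8]))
[ 68  77  71  72  71  72  73  73  74  73  66  88 137 199 229 231 229 225
 230 229 229 230 228 229 229 229 230 230 229 229]
[105 113 110 114 113 106 112 124 166 211 227 228 229 229 225 228 227 230
 230 229] [227 226 227 225 226 226 225 219 193 142 107  97  98  98  95 101  95  97
  94  94]
```

Emit:
move_arm([
  [[-9,35,-10],[0,0,0],0],
  [[-10,35,-20],[0,0,0],0],
  [[-10,34,-25],[0,0,0],0],
  [[0,0,-25],[0,0,0],0],
  [[0,0,-20],[0,0,0],0],
  [[0,0,-10],[0,0,0],0],
  [[0,0,0],[0,0,0],0],
  [[0,0,0],[0,0,0],0],
])

```text
clock: 5.42
eef_pos: [649.7, 254.2, 77.3]
tool_rot: [3.14, 0.0, 1.868]
force: [0.6, 0.8, -1.0]
width: 20.3
gripper_force: 59.0
```

Run:
```python
from h import *
a=cams.get_image("wrist");b=cams.get_image("scene")
s=status.read_state();print(s["eef_pos"],s["tool_rot"],s["clock"],s["force"])
a=cv2.resize(a[60:280,190:460],None,fx=1.5,fy=1.5);b=cv2.resize(b[240:350,310:410],None,fx=3,fy=3)
cv2.imwrite("pics/w4.png",np.hstack([a,b]));print(a.shape,b.shape)
```

```text
[649.56649023 254.52821111  77.35839253] [ 3.13980486e+00 -2.04824704e-04  1.86863176e+00] 5.525 [-0.72486459 -0.1052079  -1.58249504]
(330, 405, 3) (330, 300, 3)
```

View pics/w4.png

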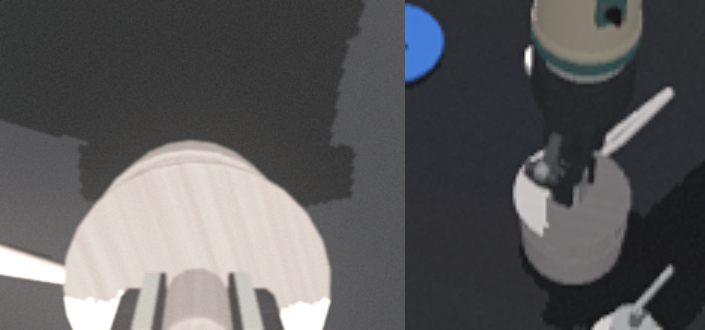

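The cover hovers just above the dish. The rim shows about 1.5 mm too far left, which agrees with the measured TCP being 1.7 mm past target in x. I'll correct that and lower gently.

Emit:
move_arm([
  [[-1.7,0.2,0],[0,0,0],0],
  [[0,0,-8],[0,0,0],0],
  [[0,0,-7],[0,0,0],0],
  [[0,0,-4],[0,0,0],0],
  [[0,0,-4],[0,0,0],0],
  [[0,0,-3],[0,0,0],0],
  [[0,0,0],[0,0,0],0],
])

```text
clock: 6.4
eef_pos: [646.9, 254.7, 50.0]
tool_rot: [-3.141, 0.0, 1.869]
force: [-0.4, 0.2, -1.5]
width: 20.6
gripper_force: 59.0
```

Emit:
move_arm([
  [[0,0,-1],[0,0,0],0],
  [[0,0,-1],[0,0,0],0],
  [[0,0,-1],[0,0,0],0],
  [[0,0,0],[0,0,0],0],
])

```text
clock: 6.9
eef_pos: [647.2, 254.8, 48.4]
tool_rot: [3.141, -0.0, 1.869]
force: [-1.2, -0.9, 5.2]
width: 20.2
gripper_force: 59.5
```

Emit:
move_arm([
  [[0,0,-0.5],[0,0,0],0],
  [[0,0,0],[0,0,0],0],
  [[0,0,1],[0,0,0],1],
  [[0,0,2],[0,0,0],1],
  [[0,0,0],[0,0,0],1],
  [[0,0,0],[0,0,0],1],
  [[0,0,30],[0,0,0],1],
  [[0,0,45],[0,0,0],1],
  [[0,-30,45],[0,0,0],1],
  [[0,-40,35],[0,0,0],1],
])

```text
clock: 8.15
eef_pos: [647.4, 185.5, 206.6]
tool_rot: [3.14, -0.001, 1.872]
force: [0.2, -1.1, -0.3]
width: 85.3
gripper_force: 0.0
```

Run:
```python
from h import *
a=cams.get_image("wrist");b=cams.get_image("scene");K,P=cam("wrist")
s=status.read_state();print(s["eef_pos"],s["tool_rot"],s["clock"],s["force"],s["width"])
c=proj(K,P,(648,254,42));x=int(c[0])-70;y=max(int(c[1])-70,0);print(c)
a=cv2.resize(a[y:y+140,x:x+140],(400,400),interpolation=cv2.INTER_CUBIC);b=cv2.resize(b[260:360,316:416],(400,400),interpolation=cv2.INTER_CUBIC)
cv2.imwrite("pics/w5.png",np.hstack([a,b]))
```

```text
[650.70417763 177.74629371 210.08024347] [3.13383729 0.0051638  1.86134415] 8.25 [ 0.77022819 -0.16238714  0.11414591] 85.53275924967538
[340.6  99.5]
```

View pics/w5.png

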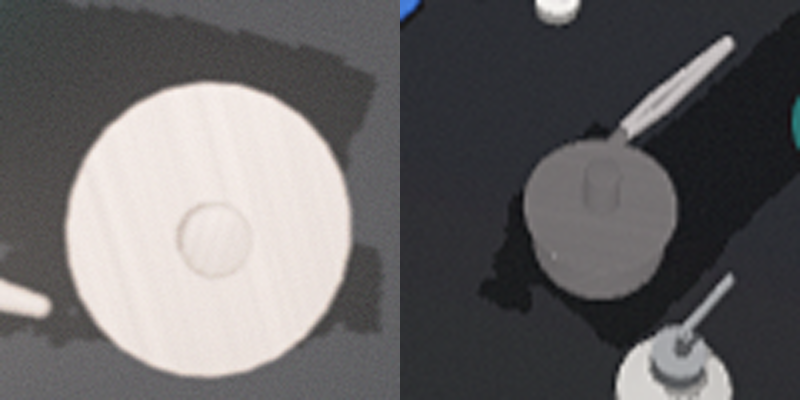

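The cover sits level and concentric on the dish rim, its disc overlapping evenly all round and the post upright. Next is the knob.

Emit:
move_arm([
  [[-14,-42,15],[0,0,-5],1],
  [[-14,-42,15],[0,0,-5],1],
  [[-14,-42,0],[0,0,-5],1],
  [[-14,-42,0],[0,0,-5],1],
  [[-14,-42,0],[0,0,-5],1],
  [[-14,-42,0],[0,0,-5],1],
  [[-14,-42,0],[0,0,-5],1],
  [[-12,-39,0],[0,0,-2],1],
  [[0,0,0],[0,0,0],1],
  [[0,0,0],[0,0,0],1],
])

```text
clock: 9.5
eef_pos: [537.4, -147.1, 234.4]
tool_rot: [-3.141, -0.001, 1.224]
force: [-1.7, 1.0, -0.6]
width: 85.4
gripper_force: 0.0
```

Run:
```python
from h import *
a=cams.get_image("wrist");K,P=cam("wrist");np.save("w6.npy",P)
s=status.read_state();print(s["eef_pos"],s["tool_rot"],s["clock"],np.abs(s["qd"]).max())
for X in[(518,-203.3,189),(538.4,-145.9,143),(543.4,-131.8,143)]:print(proj(K,P,X))
x,y=180,60
cv2.imwrite("pics/w6.png",cv2.resize(a[y:y+210,x:x+280],(800,600),interpolation=cv2.INTER_CUBIC))
```

```text
[ 537.57881317 -146.52657424  234.40835677] [-3.14093536e+00 -1.08823883e-03  1.22545659e+00] 9.55 0.01197171323448505
[322.4 303.9]
[322. 200.]
[321.9 181.2]
```

View pics/w6.png

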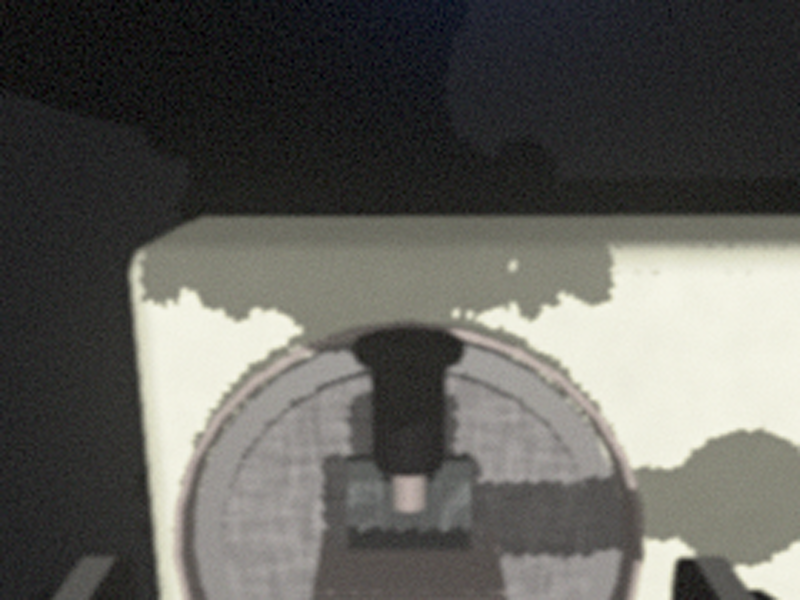

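The knob is vertical in the picture at column ≈409 (full-frame 323), so the yaw is right. The flange is at crop rows 330–365 and the barrel at 365–467. The pads should land about 2.5 mm further inboard.

Emit:
move_arm([
  [[0.6,-2.4,-20],[0,0,0],1],
  [[0,0,-30],[0,0,0],1],
  [[0,0,-30],[0,0,0],1],
  [[0,0,-18],[0,0,0],1],
  [[0,0,-7],[0,0,0],1],
  [[0,0,0],[0,0,0],1],
])

```text
clock: 10.3
eef_pos: [538.0, -149.7, 129.6]
tool_rot: [-3.141, -0.0, 1.225]
force: [-0.8, -1.7, -1.0]
width: 85.6
gripper_force: 0.0
```

Emit:
move_arm([
  [[0,0,0],[0,0,0],0],
  [[0,0,0],[0,0,0],0],
  [[0,0,0],[0,0,0],0],
  [[0,0,0],[0,0,0],0],
  [[0,0,0],[0,0,0],0],
  [[0,0,0],[0,0,0],0],
])

```text
clock: 11.05
eef_pos: [537.5, -150.6, 130.2]
tool_rot: [-3.141, -0.0, 1.223]
force: [-2.5, 1.0, 6.7]
width: 18.3
gripper_force: 58.5
```

Emit:
move_arm([
  [[1,2.8,0],[0,0,0],0],
  [[1.4,3.8,0],[0,0,0],0],
  [[1.4,3.8,0],[0,0,0],0],
  [[1.4,3.8,0],[0,0,0],0],
  [[1,2.8,0],[0,0,0],0],
  [[0,0,0],[0,0,0],0],
  [[0,0,0],[0,0,0],0],
])

```text
clock: 11.92
eef_pos: [542.0, -138.3, 130.3]
tool_rot: [3.142, 0.006, 1.221]
force: [-5.8, -7.8, 6.4]
width: 18.0
gripper_force: 58.5
```

Emit:
move_arm([
  [[1,2.8,0],[0,0,0],0],
  [[1,2.8,0],[0,0,0],0],
  [[1,2.8,0],[0,0,0],0],
  [[0,0,0],[0,0,0],0],
  [[0,0,0],[0,0,0],0],
])

```text
clock: 12.55
eef_pos: [544.4, -131.6, 130.3]
tool_rot: [3.141, 0.008, 1.22]
force: [-7.1, -12.4, 5.4]
width: 17.6
gripper_force: 58.5
```

The latch is at its stop: 20 mm of travel, and 14 N against the 11 N spring. Now I'll lift along the hinge arc, keeping the pull on.

Emit:
move_arm([
  [[0.3,0.9,0],[0,0,0],0],
  [[-0.8,0.3,4.4],[0.2,0.55,0],0],
  [[-0.8,0.3,4.4],[0.2,0.55,0],0],
  [[-0.6,0.2,4.4],[0.2,0.55,0],0],
  [[-0.6,0.2,4.4],[0.2,0.55,0],0],
  [[-0.4,0.1,4.4],[0.2,0.55,0],0],
  [[-0.4,0.1,4.5],[0.2,0.55,0],0],
  [[0,0,0],[0,0,0],0],
])

```text
clock: 13.55
eef_pos: [541.0, -130.3, 155.8]
tool_rot: [-3.08, 0.01, 1.22]
force: [-4.7, -14.0, -4.0]
width: 18.1
gripper_force: 58.8
```

Emit:
move_arm([
  [[-0.3,0.1,8.9],[0.4,1.1,0],0],
  [[0.1,0,8.9],[0.4,1.1,0],0],
  [[0.5,-0.2,8.9],[0.4,1.1,0],0],
  [[0.9,-0.3,8.8],[0.4,1.1,0],0],
  [[1.4,-0.5,8.7],[0.4,1.1,0],0],
  [[1.8,-0.6,8.6],[0.4,1.1,0],0],
  [[0,0,0],[0,0,0],0],
  [[0,0,0],[0,0,0],0],
])

```text
clock: 14.55
eef_pos: [544.5, -131.6, 207.8]
tool_rot: [-2.955, 0.011, 1.22]
force: [-4.6, -13.4, -6.9]
width: 17.6
gripper_force: 58.9
```

Run:
```python
from h import *
b=cams.get_image("scene");a=cams.get_image("top")
s=status.read_state();print(s["eef_pos"],s["tool_rot"],s["force"],s["width"])
b=cv2.resize(b[90:340,200:450],(400,400));a=cv2.resize(a[120:240,220:420],(400,240));a=cv2.copyMakeBorder(a,0,160,0,0,0)
cv2.imwrite("pics/w7.png",np.hstack([b,a]))
```

```text
[ 544.5360482  -131.61039035  207.75967543] [-2.95534142  0.01073591  1.22008102] [ -4.34541284 -12.80643189  -6.73742154] 17.75233264810965
```

Run:
```python
from h import *
b=cams.get_image("scene");o=cv2.imread("pics/scene0.png");t=cam("scene")
x=np.array([.941,-.338]);B=np.array([518,-203.3])
best=[]
tmpl=o[155:172,234:256]
r=cv2.matchTemplate(b[120:200,200:300],tmpl,cv2.TM_CCOEFF_NORMED);_,m,_,l=cv2.minMaxLoc(r);print("disc match",m,l[0]+200+11,l[1]+120+8)
for th in(0,.2,.35,.44,.5):
    X=B+x*(175-58*np.cos(th)+17*np.sin(th));print(th,proj(*t,(*X,175+58*np.sin(th)+17*np.cos(th))))
c=o[300:330,345:390]
print("rest diff",[float(np.abs(b[y:y+40,u:u+40].astype(int)-o[y:y+40,u:u+40]).mean().round(1)) for u,y in((285,235),(412,275),(280,280),(440,315),(340,250))])
```

```text
disc match 0.5850953459739685 240 161
0 [244.4 161.6]
0.2 [242.2 158.9]
0.35 [240.1 157.1]
0.44 [238.7 156.2]
0.5 [237.7 155.7]
rest diff [12.8, 3.2, 3.0, 4.1, 20.6]
```

Run:
```python
from h import *
b=cams.get_image("top");o=cv2.imread("pics/top0.png");t=cam("top")
x=np.array([.941,-.338]);B=np.array([517.2,-204])
for n,im in(("old",o),("new",b)):
    h=cv2.cvtColor(im,cv2.COLOR_BGR2HSV)
    for lo,hi in(((105,120,60),(125,255,255)),((80,100,60),(100,255,255))):
        k=cv2.inRange(h,lo,hi)[100:260,200:350];m=cv2.moments(k,True);print(n,m["m10"]/m["m00"]+200,m["m01"]/m["m00"]+100,m["m00"])
    g=im[150:175,388:425].max(2);k=(g<110).astype(np.uint8)
    print("\n".join("".join(".#"[v] for v in r) for r in k))
for th in(0,.2,.44):
    X=B+x*(175-58*np.cos(th)+17*np.sin(th));print(th,proj(*t,(*X,175+58*np.sin(th)+17*np.cos(th)))-[388,150])
```

```text
old 323.1898305084746 171.92542372881354 590.0
old 233.7516339869281 218.1781045751634 612.0
...###########.........####..........
.......######..........###...........
.......######..........##............
.......######..........#.............
......############....#..............
........############.................
.........############................
........##############...............
........#######...####...............
........#######....####..............
.......########....####..............
.......#########...####..............
........###############..............
........##############...............
........##.##########................
........#############................
..........##########.................
...........####...#..................
.............###.....................
.....................................
.....................................
.....................................
.....................................
.....................................
.....................................
new 323.03938356164383 171.8681506849315 584.0
new 234.44
[... 334 characters left out ...]
.......
.....................................
.....................................
.....................................
.....................................
.....................................
.....................................
.....................................
.....................................
.....................................
.....................................
.....................................
.....................................
.....................................
.....................................
.....................................
.....................................
.....................................
0 [14.3 10. ]
0.2 [15.5  7.9]
0.44 [17.2  4.6]
```

```bash
python3 -c "
from cell import ctrl,status
s=status.read_state();print(s['width'],s['force'],s['clock']);print(ctrl.finish_job())"
```

```text
17.813998546774805 [ -4.02803593 -12.66118058  -6.21146355] 14.75
the job is handed in; nothing more can be done
None
```

I handed the job in at 14.75 s: the steel cover is seated level on the dish, and the gripper is holding the loading arm by its pulled latch knob, with the coupler about 74 mm above where it sat. That height is worked out from the gripper's rise and steady force readings, because the robot blocked the cameras' view of the raised arm.

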